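# Load the spare-part tray and stack its cover tray

### The arm

A 6-joint arm with a two-finger parallel gripper is mounted at the origin on the work surface. World frame = base frame: x ahead of the robot, y to its left, z up, the work surface at z = 0. Lengths are in mm, angles in rad, forces in N, time in s.
With the tool pointing down it reaches from about 325 to 875 mm from the base axis. Payload 4.4 kg.
Tool frame: the origin (TCP) lies on the centre line of the jaws, within the pads' length; the fingertips stand ahead of it and the grasp point (between the pads) lies 6 mm ahead of it (ctrl.tcp_to_tips is the z of the fingertips in the tool frame, in mm); z points along the fingers, y is the direction in which the jaws open and shut (so a half turn about z gives the same grasp; the last joint's range is limited). The gripper opens to 85 mm and grips with 20 to 120 N. Pads are 22 mm wide; open, the fingers measure 114 mm over their backs; the gripper's body (76 mm by 85 mm) begins 54 mm behind the grasp point. The pads swing forward as they close: fully open they stand 13 mm farther back than shut.
Start: joints at [-1.321, 0.207, 1.542, -0, 1.393, -0.15], TCP at [223.798, -529.662, 256.282] pointing down, gripper open.
Joint ranges: [-2.73, 2.73], [-0.86, 2.22], [0.23, 2.46], [-1.11, 4.25], [0.08, 2.63], [-2.82, 2.82]. Speed limits (rad/s): [2.79, 2.79, 3.14, 3.14, 3.14, 3.14].

### API

Orientations are given as a 3x3 rotation matrix whose columns are the frame's x, y, z axes.
In Python, from plant import ctrl, sensors, optics gives the robot as it stands. Calls block until the motion is done:
- ctrl.move_ptp(position, orientation): joint-space move of the TCP to a pose.
- ctrl.move_l(position, rot=None, vel=150, threshold=None): straight line of the TCP; rot=None keeps the orientation; vel is the mean speed in mm/s. With threshold (N) it stops when the force on the tool has changed by that much, and returns True; else False.
- ctrl.set_joints(angles): joint-space move.
- ctrl.gripper_to(opening, force=None): finger opening in mm; force is the grip in N (None keeps the last); returns when the fingers have stopped.
- ctrl.hold(seconds).
- ctrl.solve_ik(position, orientation): joint angles nearest the present ones, or None.
- sensors.read_state(): the state.
- optics.grab_frame(name): name is "side" or "top"; returns (picture, depth): 384x512x3 uint8, red, green, blue; 384x512 float32, mm along the optical axis (not along the pixel's ray), 0 where there is no reading.
- optics.camera_params(name): a dict with "mtx" (3x3 intrinsics, pixels), "k1" (the pictures are not rectified: a ray, as slopes to the right and down, at radius r is drawn at 1 + k1 r^2 times it, then the intrinsics apply), "R" (3x3) and "t" (3): a world point X has camera coordinates R X + t. Camera axes: x right, y down, z forward; pixel columns grow to the right and rows downward; lengths in mm; the calibration is good to about 2 mm. A picture is of the moment at which its call begins. camera_params takes no time and is no camera call.
A pose or a line that the arm cannot do raises ctrl.MotionError and nothing moves.
- ctrl.finish_job(): hands the job in, once; it reports no verdict.
The state is a dict: "t": time; "q": joint angles; "qvel": joint speeds; "tau": joint torques, N m; "eef_pos": TCP position; "eef_rot": TCP orientation; "force": force on the tool from outside, world axes, zero at the start; "wrist_torque": the same for the moment, N m; "grip_width": finger opening in mm.
Only numpy, scipy, OpenCV 4.12 (cv2) and the standard library are available. Lean on these libraries where they do the work, as an engineer would, in place of code of your own. Each camera call takes 0.05 s, during which the arm holds its last target.

### The job

Put each of the three steel parts upright, right way up, inside the border that has its shape in the lower tray. Then stack the upper tray squarely on the lower one, so that all four corner pins come up through its corner holes and it sits flat on the posts. Let go of everything and leave the bottle and the red case alone.

Things in the scene. Friction and masses are not known exactly. Their poses are not given: they have to be found in the camera images.
- hexnut_mid (a point): Long six-sided steel nut standing upright, 36 mm across flats (41.6 mm across corners), 50 mm tall, about 0.3 kg. The point is its centre, half-way up; z is up, its y axis (and every 60 degrees from it) is square to a pair of flats.
- bush_mid (a point): Round flanged steel bush standing on its flange: flange 52 mm diameter and 6 mm thick at the bottom, body 34 mm diameter above it, 50 mm tall overall, 0.26 kg. The point is its centre, 25 mm above its underside; z is up.
- block_mid (a point): Oblong steel block standing upright, 60 mm long (its x axis) by 32 mm wide (its y axis) by 50 mm tall, about 0.3 kg, with two dark round spots on top. The point is its centre, half-way up; z is up.
- nest_hex_floor (a point): Place for the six-sided nut: a black pad 84 x 74 x 3 mm in the lower tray with a white border (4 mm wide, 3.5 mm above the pad) round a hexagon 50 mm across flats. The three pads lie along the tray, 88 mm apart, in any order. The point is the centre of the pad's upper face, 13 mm above the bench; axes as the lower tray's.
- nest_round_floor (a point): Place for the round bush: a black pad 84 x 74 x 3 mm in the lower tray with a white border (4 mm wide, 3.5 mm above the pad) round a circle of 66 mm diameter. The three pads lie along the tray, 88 mm apart, in any order. The point is the centre of the pad's upper face, 13 mm above the bench; axes as the lower tray's.
- nest_oblong_floor (a point): Place for the oblong block: a black pad 84 x 74 x 3 mm in the lower tray with a white border (4 mm wide, 3.5 mm above the pad) round an oblong 74 mm long by 46 mm wide. The three pads lie along the tray, 88 mm apart, in any order. The point is the centre of the pad's upper face, 13 mm above the bench; x runs along the long side (and along the lower tray).
- base_top (a point): Blue lower tray, fixed: deck 276 (x) by 132 (y) by 10 mm, the three pads on it. In each corner (x = +-124, y = +-52 mm) a post 26 mm square, its top 70 mm above the bench, with a steel cone pin on it, 12 mm diameter at the foot, 6 at the tip, 10 mm tall. The point is the tray's centre at the height of the post tops, 70 mm above the bench.
- cover_grip (a point): Blue upper tray, loose, flat on the bench, 0.45 kg: deck 276 (x) by 132 (y) by 10 mm, four 19 mm through holes at x = +-124, y = +-52 mm for the lower tray's pins (either way round). In its middle a grip rib 70 mm long (x), 16 mm thick (y), top 50 mm above the underside. The point is on the rib, 35 mm above the underside. Stacked, it clears the parts by 7 mm.
- bottle_mid (a point): Bystander: clear bottle with paper band and white cap, standing, 64 mm diameter, 190 mm tall. The point is half-way up.
- case_mid (a point): Bystander: red hard case, 75 x 170 x 45 mm, lying flat. The point is its centre.
Things that resemble listed ones, but are neither listed nor needed, are in the scene too. Leave any blue or brown look-alike of the part that bears bush_mid alone.

How it is judged:
By the outcome, as a careful person would: the job done as asked, in the order asked, and still so for the second after the job is handed in, with the robot touching nothing.
It also fails if it takes over 112 s, if anything falls off the work surface, if the arm or the gripper's body presses on something with over 40 N, if the wrist force passes 120 N, or if a joint passes its speed limit or range.

## Working session

There is one attempt and no reset: what is moved stays moved. The work goes in short steps, each a Python script; the robot and the scene stay as the last script left them, time stands still between calls to the robot, and variables do not carry over. Pictures are saved under pics/ and viewed, and the job is handed in when it is done.

```bash
ls; mkdir -p pics; python3 - <<'E'
from plant import ctrl,sensors,optics
import cv2,numpy as np
for n in("side","top"):
    p,d=optics.grab_frame(n); cv2.imwrite(f"pics/{n}0.png",p[:,:,::-1]); np.save(f"{n}0.npy",d); np.save(f"{n}0p.npy",p)
    print(n,optics.camera_params(n))
s=sensors.read_state();print(s['t'],s['eef_rot'],s['force'],s['grip_width'],ctrl.tcp_to_tips)
E
```

```text
pics
side {'mtx': array([[469.54515756,   0.        , 267.89452227],
       [  0.        , 469.54515756, 197.0361392 ],
       [  0.        ,   0.        ,   1.        ]]), 'k1': -0.07535149273783141, 'R': array([[-0.87251845, -0.48819964, -0.01930451],
       [-0.33311511,  0.62332344, -0.70746181],
       [ 0.35741556, -0.61084285, -0.70648788]]), 't': array([ 518.31457651,  267.69762778, 1161.03117999])}
top {'mtx': array([[393.50325249,   0.        , 256.18034475],
       [  0.        , 393.50325249, 190.25014109],
       [  0.        ,   0.        ,   1.        ]]), 'k1': -0.10443154888043626, 'R': array([[ 0.01282756, -0.99989012, -0.00743014],
       [-0.99693331, -0.01221524, -0.07729664],
       [ 0.07719738,  0.00839888, -0.99698045]]), 't': array([   1.53168823,  592.6830936 , 1425.85646171])}
0.1 [[ 9.21129900e-01  3.89254955e-01 -5.35585283e-04]
 [ 3.89255188e-01 -9.21127555e-01  2.10376173e-03]
 [ 3.25557314e-04 -2.14631718e-03 -9.99997644e-01]] [ 0.47441416 -0.00279916 -0.12347831] 85.21951250984483 25.0
```

View pics/side0.png

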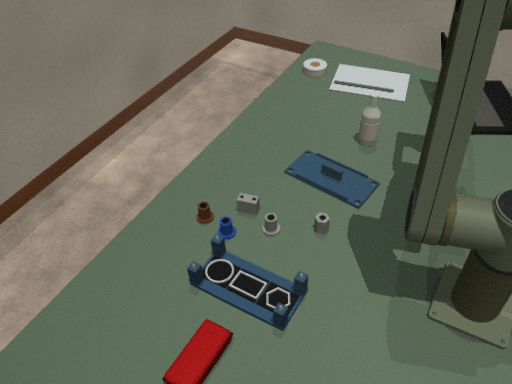

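View pics/top0.png

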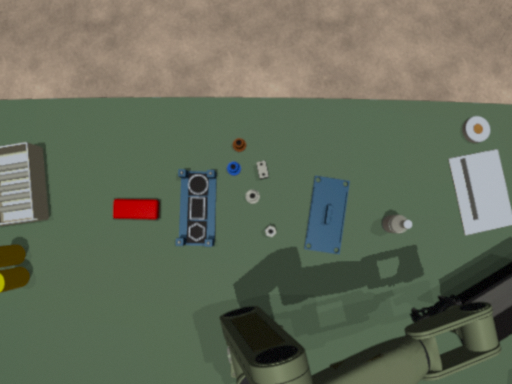

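Side and top (fixed cameras) both see everything: the lower tray around top (198,208), upper tray (327,215), block (262,170), bush (252,197), nut (270,231), with blue and brown look-alikes at (234,168) and (239,145). Enlarging.

```bash
python3 - <<'E'
import cv2,numpy as np
def crop(n,x0,y0,w,h,s,out):
    p=np.load(n+"0p.npy")[y0:y0+h,x0:x0+w,::-1]
    p=cv2.resize(p,None,fx=s,fy=s,interpolation=cv2.INTER_CUBIC)
    p=np.clip(p.astype(float)*1.5,0,255).astype(np.uint8)
    for i in range(0,w,10):
        cv2.line(p,(i*s,0),(i*s,6),(0,255,255),1); cv2.putText(p,str(x0+i),(i*s,16),0,.35,(0,255,255),1)
    for i in range(0,h,10):
        cv2.line(p,(0,i*s),(6,i*s),(0,255,255),1); cv2.putText(p,str(y0+i),(8,i*s+4),0,.35,(0,255,255),1)
    cv2.imwrite("pics/"+out,p)
crop("top",170,160,55,95,6,"c_t1.png")
crop("top",225,150,60,95,6,"c_t2.png")
crop("top",300,170,55,90,6,"c_t3.png")
crop("side",180,180,155,150,4,"c_s1.png")
crop("side",280,145,105,65,7,"c_s2.png")
E
```

```text
(no output)
```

View pics/c_t1.png

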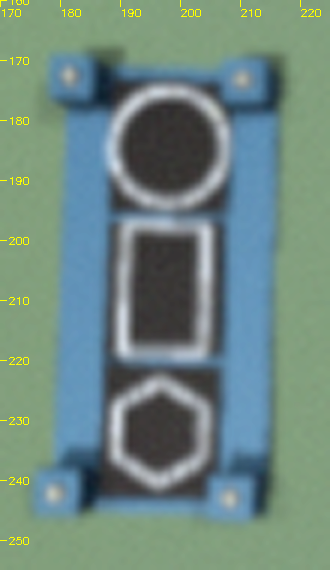

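View pics/c_t2.png

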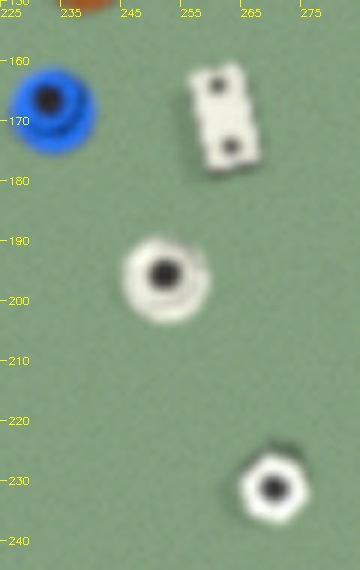

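View pics/c_t3.png

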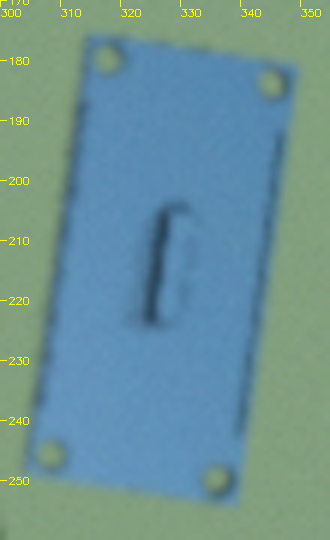

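View pics/c_s1.png

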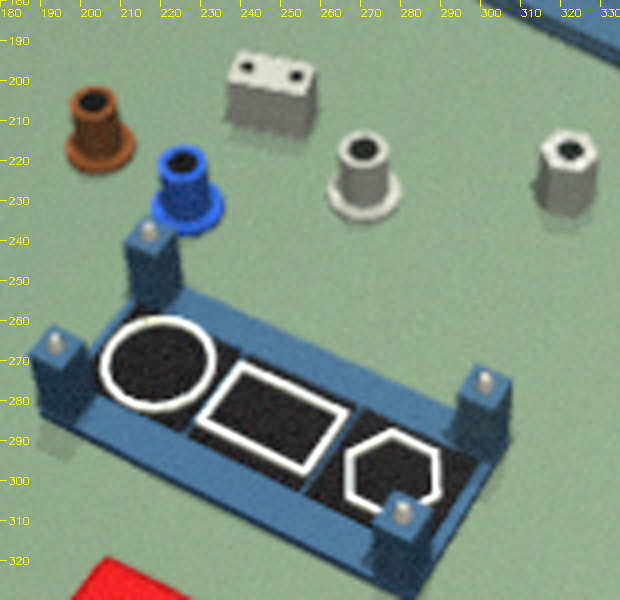

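View pics/c_s2.png

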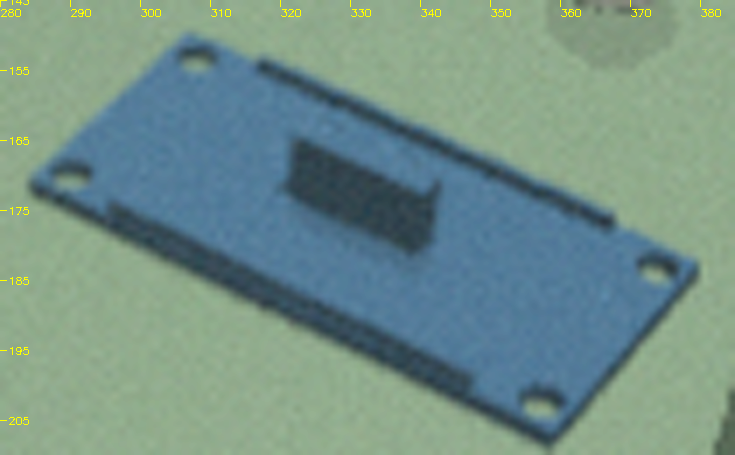

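The crops show all four pin tips, both trays' holes, the nests (round at +x end, oblong in the middle, hexagon at −x end), and the part-top holes. I read these off by hand and triangulate them.

```bash
cat > h.py <<'E'
import numpy as np,cv2
from scipy.optimize import least_squares
from plant import ctrl,sensors,optics
CP={n:optics.camera_params(n) for n in("side","top")}
def proj(n,X):
    c=CP[n]; X=np.atleast_2d(X); Y=X@c['R'].T+c['t']; s=Y[:,:2]/Y[:,2:]
    s=s*(1+c['k1']*(s**2).sum(1,keepdims=True)); return s@c['mtx'][:2,:2].T+c['mtx'][:2,2]
def tri(pt,ps):
    f=lambda X:np.r_[(proj("top",X)[0]-pt),(proj("side",X)[0]-ps)]
    r=least_squares(f,[500,0,20]); return r.x,r.fun
E
cat > meas.py <<'E'
from h import *
def T1(x,y):return np.array([170+x/6-.42,160+y/6-.42])
def T2(x,y):return np.array([225+x/6-.42,150+y/6-.42])
def T3(x,y):return np.array([300+x/6-.42,170+y/6-.42])
def S1(x,y):return np.array([180+x/4-.38,180+y/4-.38])
def S2(x,y):return np.array([280+x/7-.43,145+y/7-.43])
M={'pin++':(T1(69,76),S1(56,342)),'pin+-':(T1(242,79),S1(149,229)),'pin-+':(T1(56,493),S1(403,511)),'pin--':(T1(229,497),S1(485,380)),
'h++':(T3(108,59),S2(72,173)),'h+-':(T3(272,84),S2(197,56)),'h-+':(T3(51,455),S2(542,402)),'h--':(T3(217,480),S2(657,266)),
'bush':(T2(165,275),S1(363,149)),'nut':(T2(275,489),S1(571,149)),'bl+':(T2(218,86),S1(247,67)),'bl-':(T2(231,146),S1(296,76)),
'nround':(T1(168,146),S1(158,363)),'noblong':(T1(164,289),S1(272,418)),'nhex':(T1(160,431),S1(392,474))}
if __name__=="__main__":
    P={}
    for k,(a,b) in M.items():
        X,r=tri(a,b);P[k]=X;print(k,X.round(1),r.round(2))
    for p in('pin','h'):
        c=np.mean([P[p+s] for s in('++','+-','-+','--')],0)
        dx=P[p+'++']+P[p+'+-']-P[p+'-+']-P[p+'--'];dy=P[p+'++']+P[p+'-+']-P[p+'+-']-P[p+'--']
        print(p,c.round(1),'len',np.linalg.norm(dx)/2,np.linalg.norm(dy)/2,'yaw',np.degrees([np.arctan2(dx[1],dx[0]),np.arctan2(-dy[0],dy[1])]))
    d=P['bl+']-P['bl-'];print('block',(P['bl+']+P['bl-'])/2,np.degrees(np.arctan2(d[1],d[0])))
E
python3 meas.py
python3 - <<'E'
import cv2,numpy as np
for n,x,y in(("top",270,231),("side",321,222)):
    p=np.load(n+"0p.npy")[y-14:y+14,x-14:x+14,::-1]
    p=cv2.resize(p,None,fx=14,fy=14,interpolation=cv2.INTER_CUBIC)
    cv2.imwrite(f"pics/nut_{n}.png",p)
a=[cv2.imread(f"pics/nut_{n}.png") for n in("top","side")];cv2.imwrite("pics/nut.png",np.hstack(a))
E
```

```text
pin++ [649.6 277.9  76.9] [ 0.01  0.03 -0.02 -0.  ]
pin+- [648.6 174.   78.4] [ 0.03  0.05 -0.04 -0.  ]
pin-+ [402.6 279.8  74.6] [-0.03 -0.06  0.04  0.  ]
pin-- [401.6 176.5  77.4] [ 0.05  0.12 -0.09 -0.  ]
h++ [ 636.  -219.3   12.3] [ 0.09  0.19 -0.18 -0.01]
h+- [ 621.6 -321.6   12.9] [ 0.09  0.2  -0.2  -0.01]
h-+ [ 391.2 -185.1   10. ] [ 0.08  0.22 -0.19 -0.  ]
h-- [ 376.9 -287.4   11.7] [ 0.08  0.21 -0.19 -0.  ]
bush [571.8  23.4  51.2] [-0.02 -0.05  0.04  0.  ]
nut [443.8 -44.4  52.1] [ 0.06  0.15 -0.13 -0.01]
bl+ [686.2  -7.3  51.6] [ 0.03  0.07 -0.06 -0.01]
bl- [649.6 -15.7  52.2] [ 0.05  0.11 -0.09 -0.01]
nround [613.7 226.8  17.1] [ 0.04  0.07 -0.06 -0.01]
noblong [525.7 227.5  16.3] [-0.03 -0.05  0.04  0.  ]
nhex [438.3 228.   16.6] [-0.01 -0.01  0.01  0.  ]
pin [525.6 227.1  76.8] len 247.00908807468122 103.61169176309376 yaw [-0.52081698 -0.54894234]
h [ 506.4 -253.3   11.7] len 247.09617317703461 103.26775563900881 yaw [-7.9537697  -7.98335722]
block [667.89571852 -11.51618005  51.91071121] 12.808502423608536
```

View pics/nut.png

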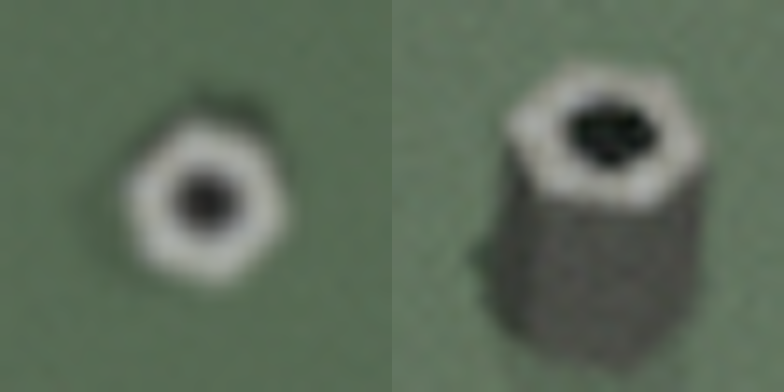

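```bash
python3 - <<'E'
from h import *
s=np.array([(110,125),(182,62),(283,75),(312,138),(265,208),(150,190)])/14+[307,208]-.46
t=np.array([(202,115),(268,137),(290,210),(215,288),(142,262),(125,190)])/14+[256,217]-.46
def hexa(p,r):
    a=p[2]+np.arange(6)*np.pi/3; return np.c_[p[0]+r*np.cos(a),p[1]+r*np.sin(a),np.full(6,51.)]
for n,v in(("side",s),("top",t)):
    def f(p):
        q=proj(n,hexa(p,p[3])); return (np.linalg.norm(v[:,None]-q[None],axis=2).min(1))
    best=min((least_squares(f,[443,-44,a0,20.8]) for a0 in np.radians([0,12,24,36,48])),key=lambda r:r.cost)
    print(n,best.x[:2],np.degrees(best.x[2])%60,best.x[3],best.fun.round(2))
# depth check
for n,px in(("top",(234+36,231)),):
    d=np.load("top0.npy"); print(d[228:235,267:274].round(0))
E
```

```text
side [444.37489005 -44.52947517] 18.175181081502455 20.699211196546784 [0.49 0.44 0.35 0.82 0.48 0.35]
top [445.09260127 -43.85642786] 14.60432452529559 21.847596760849136 [1.13 0.29 1.   0.96 0.31 0.96]
[[1406. 1411. 1409. 1410. 1410. 1407. 1408.]
 [1410. 1414. 1411. 1408. 1411. 1406. 1411.]
 [1407. 1410. 1409. 1408. 1409. 1412. 1416.]
 [1412. 1417. 1414. 1412. 1410. 1409. 1407.]
 [1407. 1407. 1413. 1410. 1416. 1409. 1402.]
 [1417. 1408. 1409. 1404. 1406. 1410. 1411.]
 [1413. 1413. 1409. 1411. 1410. 1411. 1410.]]
```

```bash
python3 - <<'E'
from h import *
from scipy.optimize import minimize
K=8
def ren(n,p,o,S=28):
    im=np.zeros((S*K,S*K),np.uint8)
    for r,N,c in((p[3],6,255),(p[4],40,0)):
        a=p[2]+np.arange(N)*2*np.pi/N
        q=proj(n,np.c_[p[0]+r*np.cos(a),p[1]+r*np.sin(a),np.full(N,50.5)])
        q=((q-o+.5)*K-.5); cv2.fillPoly(im,[np.round(q*16).astype(np.int32)],c,shift=4)
    im=cv2.resize(im,(S,S),interpolation=cv2.INTER_AREA); return cv2.GaussianBlur(im.astype(float),(0,0),.6)
for n,o in(("side",(307,204)),("top",(256,217))):
    o=np.array(o);g=np.load(n+"0p.npy").astype(float).min(2)[o[1]:o[1]+28,o[0]:o[0]+28]
    w=np.ones_like(g,bool)
    f=lambda p:-np.corrcoef(ren(n,p,o)[w],g[w])[0,1]
    rs=[]
    for a in(0,10,20,30,40,50):
        r=minimize(f,[444.5,-44.3,np.radians(a),20.8,9],method="Nelder-Mead",options=dict(initial_simplex=[[444.5,-44.3,np.radians(a),20.8,9]]+[list(np.array([444.5,-44.3,np.radians(a),20.8,9])+np.eye(5)[i]*[3,3,.2,1.5,2]) for i in range(5)]))
        rs.append((round(r.fun,4),r.x[:2].round(1),round(np.degrees(r.x[2])%60,1),r.x[3:].round(1)))
    rs.sort(key=lambda x:x[0]);print(n,*rs[:3],sep="\n")
E
```

```text
side
(np.float64(-0.7204), array([444.5, -45. ]), np.float64(17.9), array([20., 11.]))
(np.float64(-0.7203), array([444.3, -45. ]), np.float64(16.6), array([19.8, 11.2]))
(np.float64(-0.72), array([444.5, -44.9]), np.float64(17.8), array([20.1, 11.2]))
top
(np.float64(-0.9643), array([444. , -43.7]), np.float64(15.6), array([20.4,  9.4]))
(np.float64(-0.9643), array([444.1, -43.8]), np.float64(14.5), array([20.7,  9.3]))
(np.float64(-0.9641), array([444.1, -43.7]), np.float64(14.3), array([20.6,  9.3]))
```

Measured: lower tray (525.6, 227.1), yaw −0.5°. Upper tray (506.4, −253.3), yaw −8.0°. Tops of the parts are at about 51 mm and borders at about 16.6 mm, both consistent with the text. Nut flats are normal to ~106.5°. Starting with the nut.

```bash
cat >> h.py <<'E'
def rot(phi):
    a=np.radians(phi); y=np.array([np.cos(a),np.sin(a),0]); z=np.array([0,0,-1.]); return np.c_[np.cross(y,z),y,z]
def st(m=""):
    s=sensors.read_state(); print(m,round(s['t'],2),s['eef_pos'].round(1),'F',np.round(s['force'],1),'w',round(s['grip_width'],1),'q6',round(s['q'][5],2))
def snap(tag):
    for n in("side","top"):
        p,d=optics.grab_frame(n); np.save(f"{tag}_{n}.npy",p); np.save(f"{tag}_{n}d.npy",d)
def pick(xy,phi,z=39,op=70,force=60,lift=170):
    ctrl.move_ptp(np.array([*xy,150.]),rot(phi)); ctrl.gripper_to(op)
    st('above')
    if ctrl.move_l(np.array([*xy,z]),vel=120,threshold=15): st('CONTACT'); raise SystemExit
    ctrl.gripper_to(0,force); st('gripped')
    ctrl.move_l(np.array([*xy,z+8.]),vel=40); st('lift8')
    ctrl.move_l(np.array([*xy,lift]),vel=150); st('up')
def place(xy,phi,z,lift=180,op=55):
    ctrl.move_ptp(np.array([*xy,170.]),rot(phi)); st('over')
    ctrl.move_l(np.array([*xy,z+6.]),vel=120,threshold=20); 
    c=ctrl.move_l(np.array([*xy,z-2.]),vel=20,threshold=5); st('down %s'%c)
    ctrl.gripper_to(op); st('open')
    ctrl.move_l(np.array([*xy,lift]),vel=150)
BASE=np.array([525.6,227.1]); BY=-0.53
def nest(i):
    a=np.radians(BY); return BASE+i*88*np.array([np.cos(a),np.sin(a)])
E
python3 - <<'E'
from h import *
for p,f,z in [((444.1,-44.2),-73.5,39),((667.9,-11.5),-77.2,39),((571.8,23.4),-90,39),((506.4,-253.3),-97.97,41)]+[(nest(i),-90.5,50) for i in(-1,0,1)]:
    print([None if (q:=ctrl.solve_ik(np.array([*p,zz]),rot(f))) is None else q.round(2) for zz in(z,180)])
s=sensors.read_state()['eef_pos']
ctrl.move_l(np.array([s[0],s[1],330]),vel=150)
ctrl.move_ptp(np.array([444.1,-44.2,250]),rot(-73.5))
st()
pick((444.1,-44.2),-73.5)
snap("nutup")
p=np.load("nutup_side.npy");cv2.imwrite("pics/nutup.png",p[:,:,::-1])
E
```

```text
[array([-0.29,  0.26,  2.01, -0.  ,  0.87,  0.99]), array([-0.29,  0.01,  1.93, -0.  ,  1.2 ,  0.99])]
[array([-0.15,  0.63,  1.44, -0.  ,  1.07,  1.2 ]), array([-0.15,  0.46,  1.37, -0.  ,  1.31,  1.2 ])]
[array([-0.11,  0.47,  1.7 , -0.  ,  0.97,  1.46]), array([-0.11,  0.27,  1.62, -0.  ,  1.24,  1.46])]
[array([-0.62,  0.46,  1.71, -0.  ,  0.97,  1.09]), array([-0.62,  0.26,  1.64, -0.  ,  1.24,  1.09])]
[array([ 0.3 ,  0.32,  1.9 , -0.  ,  0.93,  1.88]), array([ 0.3 ,  0.11,  1.82, -0.  ,  1.21,  1.88])]
[array([ 0.26,  0.45,  1.7 , -0.  ,  0.99,  1.84]), array([ 0.26,  0.27,  1.62, -0.  ,  1.24,  1.84])]
[array([ 0.22,  0.59,  1.48, -0.  ,  1.08,  1.8 ]), array([ 0.22,  0.44,  1.41, -0.  ,  1.3 ,  1.8 ])]
 2.68 [444.4 -44.9 250.2] F [0.  0.4 0.3] w 85.4 q6 0.99
above 3.48 [445.6 -44.7 151.9] F [0.1 0.6 0.3] w 70.1 q6 0.99
gripped 4.95 [444.9 -44.4  39.8] F [-0.2  0.5  5.9] w 35.3 q6 0.99
lift8 5.3 [443.7 -44.1  46.8] F [-0.3 -0.3 -4.1] w 35.4 q6 0.99
up 6.27 [443.1 -43.9 168.9] F [-0.1  0.8 -4. ] w 35.2 q6 0.99
```

View pics/nutup.png

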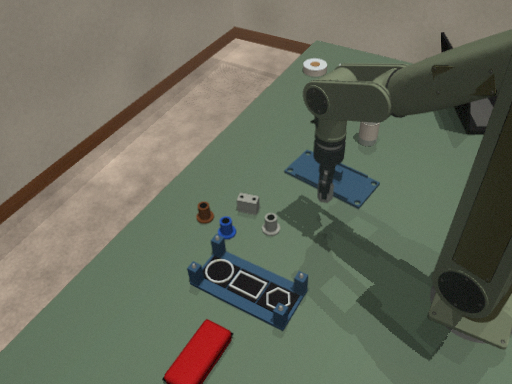

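The nut is held on its flats (width 35.3, weight about 4 N) at side pixel (326,190). Placing it.

```bash
python3 - <<'E'
from h import *
place(nest(-1),-90.53,53)
ctrl.move_ptp(np.array([571.8,23.4,180]),rot(-90))
snap("a")
t=np.load("a_top.npy")[160:255,170:225,::-1];s=np.load("a_side.npy")[225:335,180:320,::-1]
t=cv2.resize(t,None,fx=5,fy=5,interpolation=2);s=cv2.resize(s,None,fx=3.5,fy=3.5,interpolation=2)
h=max(t.shape[0],s.shape[0]);c=np.zeros((h,t.shape[1]+s.shape[1],3),np.uint8);c[:t.shape[0],:t.shape[1]]=t;c[:s.shape[0],t.shape[1]:]=s
cv2.imwrite("pics/a.png",np.clip(c*1.5,0,255).astype(np.uint8))
E
```

```text
over 7.42 [437.6 227.2 169.5] F [ 0.6 -0.  -2.7] w 35.3 q6 1.88
down True 8.88 [438.3 228.2  52.8] F [ 0.3 -0.3  4.7] w 35.3 q6 1.88
open 9.21 [436.3 227.5  51.1] F [-0.6  0.3 -0.1] w 54.7 q6 1.88
```

View pics/a.png

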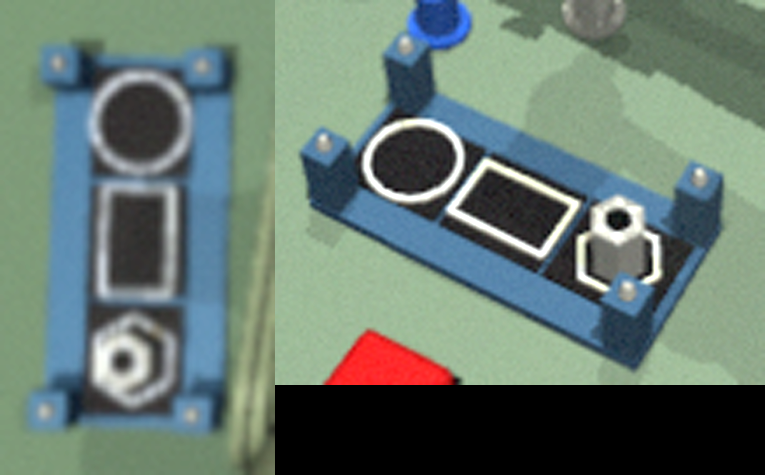

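```bash
cat > chk.py <<'E'
from h import *
import sys
def rep(tag,pt,ps,i,s=5,k=3.5):
    X,r=tri(np.array([170+pt[0]/5-.4,160+pt[1]/5-.4]),np.array([180+(ps[0]-275)/3.5-.36,225+ps[1]/3.5-.36]))
    a=np.radians(BY);d=X[:2]-nest(i);print(tag,X.round(1),r.round(2),'offset in tray',(d[0]*np.cos(a)+d[1]*np.sin(a)).round(1),(-d[0]*np.sin(a)+d[1]*np.cos(a)).round(1))
E
python3 -c "
from chk import *
rep('nut',(123,360),(618,219),-1)"
```

```text
nut [438.5 227.6  63.8] [ 0.05  0.11 -0.08 -0.01] offset in tray 0.9 -0.3
```

The nut is upright, with its top-hole at z≈63.8 and within 1 mm of the nest centre (top-view shift is parallax). Next come the bush and the block.

```bash
python3 - <<'E'
from h import *
pick((571.8,23.4),-90)
place(nest(1),-90.53,53)
pick((667.9,-11.5),-77.2)
place(nest(0),-90.53,53,lift=150)
ctrl.move_ptp(np.array([506.4,-253.3,180]),rot(-97.97))
snap("b")
t=np.load("b_top.npy")[160:255,170:225,::-1];s=np.load("b_side.npy")[225:335,180:320,::-1]
t=cv2.resize(t,None,fx=5,fy=5,interpolation=2);s=cv2.resize(s,None,fx=3.5,fy=3.5,interpolation=2)
h=max(t.shape[0],s.shape[0]);c=np.zeros((h,t.shape[1]+s.shape[1],3),np.uint8);c[:t.shape[0],:t.shape[1]]=t;c[:s.shape[0],t.shape[1]:]=s
cv2.imwrite("pics/b.png",np.clip(c*1.5,0,255).astype(np.uint8))
E
```

```text
above 11.83 [572.5  23.5 151.3] F [-0.3 -0.2  0.7] w 69.7 q6 1.46
gripped 13.32 [572.6  23.4  40. ] F [0.2 0.8 4.3] w 33.0 q6 1.46
lift8 13.68 [571.5  23.4  46.8] F [ 0.5 -0.1 -2.4] w 32.6 q6 1.46
up 14.64 [570.8  23.5 168.7] F [-0.6 -1.3 -3.7] w 33.0 q6 1.46
over 15.48 [613.1 225.1 168.9] F [ 0.  -0.6 -2.7] w 32.5 q6 1.8
down True 16.94 [614.3 226.5  53.1] F [-0.8 -0.1  3.8] w 32.9 q6 1.8
open 17.28 [612.2 226.   50.6] F [-0.3 -0.1  0.2] w 55.3 q6 1.8
above 19.56 [668.  -10.1 150.3] F [-0.3  0.2  0.1] w 70.1 q6 1.2
gripped 21.06 [668.7 -11.7  40. ] F [ 0.2 -0.9  1.9] w 31.2 q6 1.2
lift8 21.41 [667.5 -11.4  46.6] F [-0.7 -0.1 -3.5] w 31.4 q6 1.2
up 22.38 [666.8 -11.3 168.5] F [-0.8  0.9 -2.9] w 31.1 q6 1.2
over 23.45 [526.3 226.4 169.9] F [ 1.5  1.2 -3.4] w 31.2 q6 1.84
down True 24.91 [526.4 227.4  53. ] F [1.8 0.7 4.4] w 31.1 q6 1.84
open 25.27 [524.2 226.7  50.9] F [-0.4  1.5 -1. ] w 55.1 q6 1.84
```

View pics/b.png

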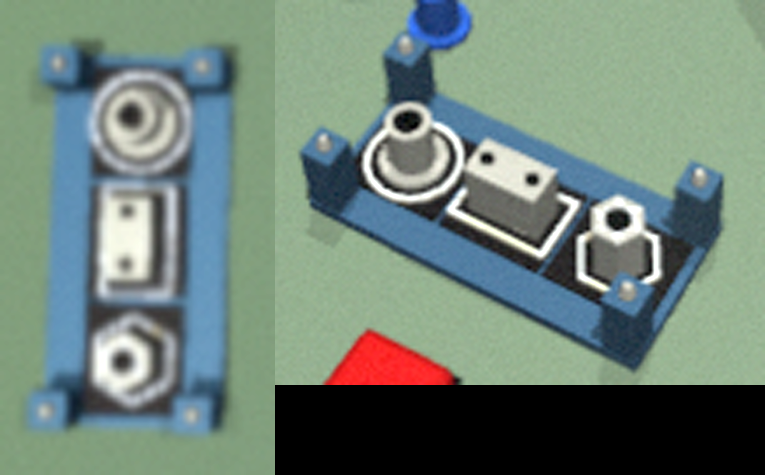

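```bash
python3 -c "
from chk import *
rep('bush',(130,115),(408,121),1);rep('block',(126,237.5),(509.5,168.5),0)"
python3 - <<'E'
from h import *
pick((506.4,-253.3),-97.97,z=41,op=60,force=100,lift=200)
ctrl.move_ptp(np.array([*BASE,200.]),rot(-90+BY)); st('over')
ctrl.hold(.5); st('settled'); print(sensors.read_state()['eef_rot'].round(4).tolist(), sensors.read_state()['wrist_torque'])
ctrl.move_l(np.array([*BASE,138.]),vel=60); ctrl.hold(.4); st('hover')
snap("c")
for n,b in(("top",(165,150,75,110)),("side",(170,195,160,150))):
    x,y,w,h=b;p=np.load(f"c_{n}.npy")[y:y+h,x:x+w,::-1];k=5 if n=="top" else 4
    cv2.imwrite(f"pics/c_{n}.png",np.clip(cv2.resize(p,None,fx=k,fy=k,interpolation=2)*1.5,0,255).astype(np.uint8))
E
```

```text
bush [613.6 226.3  64.5] [ 0.11  0.21 -0.16 -0.02] offset in tray -0.0 0.0
block [526.1 227.3  64.9] [ 0.02  0.05 -0.04 -0.  ] offset in tray 0.5 0.2
above 28.41 [ 507.1 -253.6  151.3] F [ 0.3 -0.1  0.8] w 59.8 q6 1.09
gripped 29.94 [ 506.9 -253.7   41.9] F [-0.7  0.1  5.7] w 14.6 q6 1.09
lift8 30.29 [ 505.8 -252.8   48.3] F [-0.2  0.3 -4.2] w 14.8 q6 1.09
up 31.45 [ 505.5 -252.7  198.5] F [ 0.2  0.2 -4.2] w 14.8 q6 1.09
over 33.2 [526.1 226.  200. ] F [ 0.6  0.4 -4.4] w 14.7 q6 1.84
settled 33.7 [525.7 227.  200. ] F [-0.1  0.3 -4.9] w 15.5 q6 1.84
[[1.0, -0.0095, 0.0], [-0.0095, -1.0, -0.0], [0.0, 0.0, -1.0]] [-0.02797239  0.00286775  0.04204639]
hover 35.28 [525.6 227.1 138.1] F [ 0.6 -0.2 -5.3] w 14.9 q6 1.84
```

View pics/c_top.png

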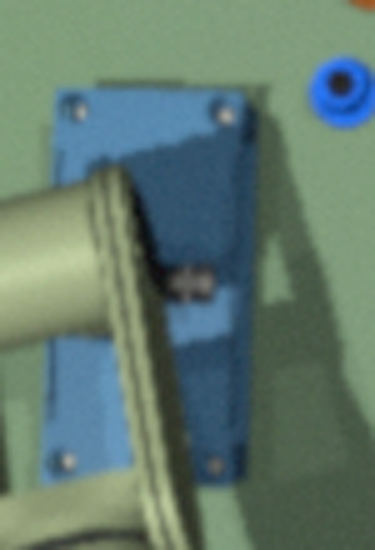

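View pics/c_side.png

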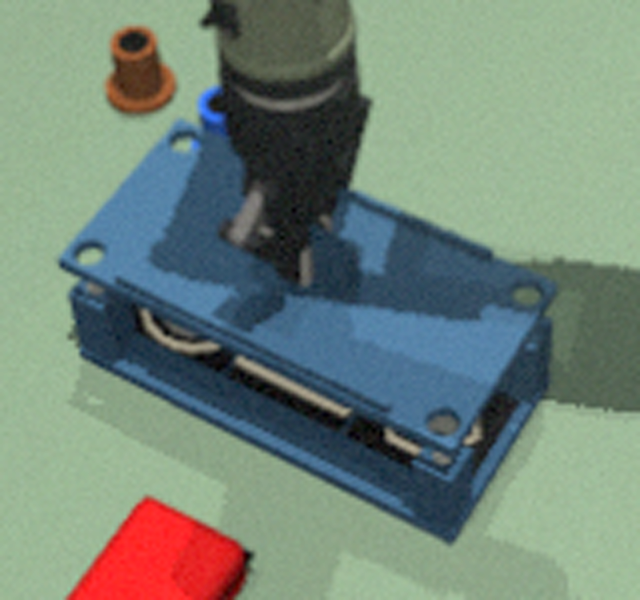

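The cover is level above the tray, and all four holes show in both pictures. I'm checking their centres before lowering.

```bash
python3 - <<'E'
from h import *
P=[]
for t,s in (((75,106),(91,253)),((226,112),(182,140)),((64,462),(443,422)),((215,464),(528,293))):
    X,r=tri(np.array([165+t[0]/5-.4,150+t[1]/5-.4]),np.array([170+s[0]/4-.38,195+s[1]/4-.38]));P.append(X);print(X.round(1),r.round(2))
P=np.array(P);print(P.mean(0));dx=P[0]+P[1]-P[2]-P[3];print(np.degrees(np.arctan2(dx[1],dx[0])))
E
```

```text
[650.2 276.9 105. ] [ 0.19  0.33 -0.26 -0.03]
[650.4 172.4 104.6] [-0.32 -0.61  0.5   0.06]
[403.1 279.1 103.9] [-0.01 -0.01  0.01  0.  ]
[402.3 173.7 101.1] [ 0.14  0.32 -0.24 -0.01]
[526.5173198  225.51134877 103.65155978]
-0.393951899908842
```

```bash
python3 - <<'E'
from h import *
T=BASE+[-0.6,1.0]
ctrl.move_l(np.array([*T,130.]),vel=40); ctrl.hold(.2)
print(ctrl.move_l(np.array([*T,116.]),vel=20,threshold=8)); st('116')
c=ctrl.move_l(np.array([*T,109.]),vel=8,threshold=10); st('down %s'%c); print(sensors.read_state()['wrist_torque'])
snap("d")
for n,b in(("side",(170,195,160,150)),):
    x,y,w,h=b;p=np.load(f"d_{n}.npy")[y:y+h,x:x+w,::-1];k=4
    cv2.imwrite(f"pics/d_{n}.png",np.clip(cv2.resize(p,None,fx=k,fy=k,interpolation=2)*1.5,0,255).astype(np.uint8))
E
```

```text
False
116 36.78 [525.1 228.1 116.1] F [-1.  -0.3 -4.5] w 15.0 q6 1.84
down True 37.41 [525.1 228.1 111.9] F [0.4 0.3 6.2] w 14.9 q6 1.84
[-0.05750614 -0.08301426 -0.03963088]
```

View pics/d_side.png

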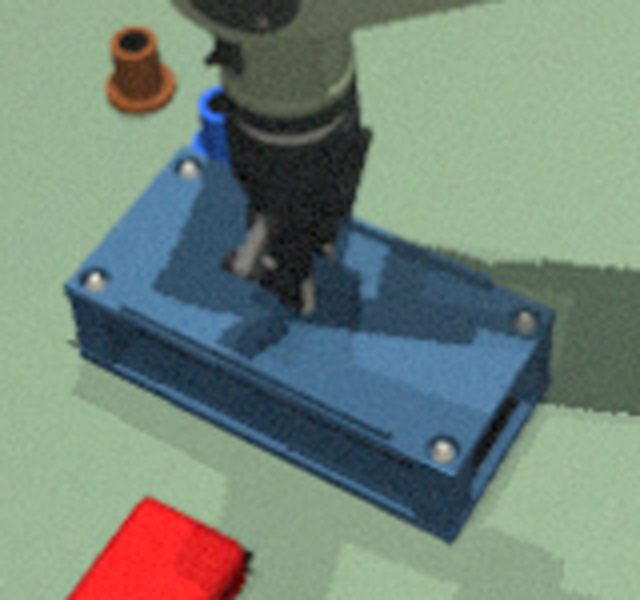

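All four pins are in their holes (side-crop at (95,280), (189,168), (525,322), (443,450)). Contact came at TCP z 111.9, which is the seated height. Releasing and retreating.

```bash
python3 - <<'E'
from h import *
ctrl.gripper_to(50); st('open')
s=sensors.read_state()['eef_pos']
ctrl.move_l(np.array([s[0],s[1],230.]),vel=100)
ctrl.move_ptp(np.array([450,-100,280.]),rot(-90)); ctrl.hold(.5); st()
snap("e")
p=np.load("e_side.npy")[180:335,175:330,::-1];t=np.load("e_top.npy")[140:260,105:285,::-1]
cv2.imwrite("pics/e_side.png",np.clip(cv2.resize(p,None,fx=3.8,fy=3.8,interpolation=2)*1.5,0,255).astype(np.uint8))
cv2.imwrite("pics/e_top.png",np.clip(cv2.resize(t,None,fx=4,fy=4,interpolation=2)*1.5,0,255).astype(np.uint8))
E
```

```text
open 37.94 [522.6 227.5 109.1] F [ 0.4 -0.   0.4] w 50.0 q6 1.84
 41.08 [450.1 -99.8 279.9] F [-0.   0.5 -0.2] w 50.2 q6 1.16
```

View pics/e_side.png

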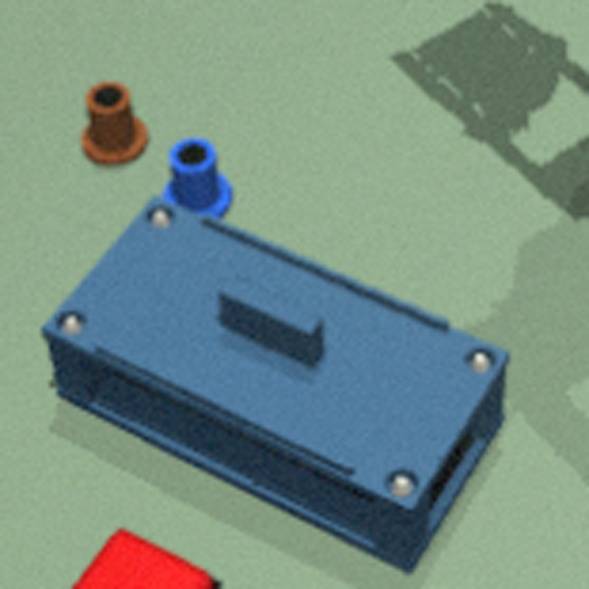

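View pics/e_top.png

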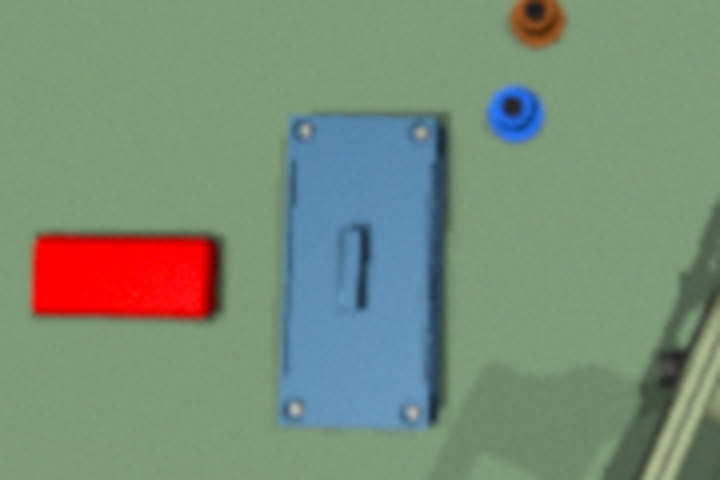

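Both views show the cover flat with a pin standing in each corner hole (top crop (305,130), (421,133), (294,410), (412,412)). The case and look-alikes haven't moved. Handing in.

```bash
python3 -c "
from h import *
ctrl.finish_job()"
```

```text
the job is handed in; nothing more can be done
```

The job is handed in after about 41 s of robot time. The nut, bush and block stand upright in their matching borders, and the upper tray is stacked on the lower one with all four pins through its holes.

- **Parts:** measured from both cameras before the cover went on, each part was within about 1 mm of the centre of its place. Their tops read 63.8–64.9 mm against the expected 63 mm, which fits the calibration tolerance.
- **Upper tray:** while it hovered, its hole pattern measured about 1–1.6 mm off the pins, so I shifted it by roughly 1 mm. It met the posts at the seated height with only about 10 N. After release, both pictures showed it flat, with the pins up through the corner holes.
- **Surroundings:** the gripper was open and clear, with no force on the tool. The red case and the blue and brown look-alikes were undisturbed. I did not zoom in on the bottle again at the end. The arm never went near it below a safe height.

No check failed.

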